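# Reset the sprung antenna slide and switch the antenna in

## Robot

A 6-joint arm with a two-finger parallel gripper is mounted at the origin on the work surface. World frame = base frame: x ahead of the robot, y to its left, z up, the work surface at z = 0. Lengths are in m, angles in degrees, forces in N, time in s.
With the tool pointing down it reaches from about 0.35 to 0.875 m from the base axis. Payload 4.2 kg.
Tool frame: the origin (TCP) lies midway between the tips of the shut fingers; the grasp point (between the pads) lies 19 mm behind it (r.grasp_offset is the distance from the TCP to the grasp point, in m); z points along the fingers, y is the direction in which the jaws open and shut (so a half turn about z gives the same grasp; the last joint's range is limited). The gripper opens to 87 mm and grips with 3 to 60 N. Pads are 19 mm wide; open, the fingers measure 117 mm over their backs; the gripper's body (75 mm by 190 mm) begins 51 mm behind the grasp point.
Start: joints at [-50.501, 22.042, 0.453, 0, -68.411, -14.817], TCP at [0.261, -0.568, 0.223] pointing down, gripper open.
Joint ranges: [-179.83, 179.83], [-69.29, 118.12], [-61.27, 80.66], [-181.25, 117.63], [-171.15, -9.14], [-177.46, 177.46]. Speed limits (degrees/s): [159.86, 159.86, 180, 180, 180, 180].

## Interface

Orientations are given as a 3x3 rotation matrix whose columns are the frame's x, y, z axes.
In Python, from station import r gives the robot as it stands.
- The arm moves only by the shell command python3 -m crank 'ROWS'. ROWS is JSON, a list of rows, each a list of 3 entries, a list of its own where there are three numbers: the closure, from -1 (fully open) to 1 (shut), so that 0 is half open, then the shift along the tool's x, y, z as a fraction of full scale, then the turn, a rotation vector about the tool's x, y, z as a fraction of full scale. In form: [[fingers, [dx, dy, dz], [wx, wy, wz]], ...]. A call has 1 to 8 rows; each row shifts and turns the commanded pose from where the row before left it, along the tool's axes as they then stand; what a row does not reach is not made up. Full scale, the value 1, is 100 mm for a shift and 45 degrees for a turn. A row lasts 1/10 s, in which the tool goes at most 50 mm and 8.59 degrees, less where a joint would pass 70% of its speed; a pose out of reach is approached as far as the arm can. A call with a number of a shift or a turn outside -1 to 1 is refused whole. A call with a gripper value outside its range is refused whole. The fingers move at their own pace and stop on an object; the grip force is fixed at half the most. Time passes only in rows, so rows that do not move let the fingers close. It gives the time, the measured TCP pose, the force and the opening at its end, in the units of the state.
- r.sense(): the state, without advancing time (a new reading comes with each control period).
- r.capture(name): name is "side" or "top"; returns a dict with "img" (420x560x3 uint8, blue, green, red), "fx", "fy", "cx", "cy" (pixels), "R" (3x3) and "t" (3): a world point X has camera coordinates R X + t. Camera axes: x right, y down, z forward; pixel columns grow to the right and rows downward; lengths in m; the calibration is good to about 2 mm. A picture is of the moment at which its call begins. There is no depth.
- r.finish_job(): hands the job in, once; it reports no verdict.
The state is a dict: "time_s": time; "joints": joint angles; "joint_velocities": joint speeds; "effort": joint torques, N m; "tcp_pos": TCP position; "ee_rot": TCP orientation; "wrist_force": force on the tool from outside, world axes, zero at the start; "moment": the same for the moment, N m; "gripper_width": opening from 0.0 (shut) to 1.0 (fully open).
Only numpy, scipy, OpenCV 4.12 (cv2) and the standard library are available. Lean on these libraries where they do the work, as an engineer would, in place of code of your own. Each camera call takes 0.05 s, during which the arm holds its last target.

## Task

The antenna slide is set too long: press its red release button until the rod has run fully in, then pull the rod out by its black tab until, once you have let go, the white pointer rests over the red band. After that put the red-tipped antenna toggle fully over to on, and leave the red band, the other toggles and everything else on the desk where they are.

Things in the scene. Friction and masses are not known exactly. Their poses are not given: they have to be found in the camera images.
- rod (a joint): Travel (m) of the sprung chrome rod out of its green housing: 0 = fully in, 0.15 = fully out. A spring pulls it in (3 to 5 N). A click catch lets it be pulled out (up to 10 N) but holds it against the spring, so when let go it falls back 0 to 7 mm to the last click (clicks at 5.5 mm + multiples of 7 mm). It goes in again only while the release button is held down, by itself in about 1 s.
- band (a joint): Position (m) of the red band rider on the scale strip, in the same measure as rod: when the rod has this travel its pointer stands over the middle of the band. The rider is stiff and is not to be shifted.
- pull_grip (a point): Centre of the upright black pull tab on the rod: 24 mm across the rod (x), 14 mm thick along it (y), from 43 to 87 mm above the desk; this point is 65 mm up. Axes are the slide's: the rod comes OUT towards -y, goes in towards +y. Fully in, the tab's centre is 50 mm from the housing's front. Below it: a brass carriage 26 mm square up to 44 mm high. The rod is up to 40 mm high.
- pointer (a point): Tip of the white pointer bar, 3 mm wide and 4 mm thick, that sticks out from the carriage on the slide's +x side, 17.5 mm above the desk, in line (same y) with the tab. It passes over the red band.
- band_mid (a point): Middle of the top of the bright red band: 16 mm long along the rod (y), 14 mm above the desk, on the white-ticked scale strip on the slide's +x side. Axes as for the slide.
- release_top (a point): Centre of the top of the red round sprung release button, 24 mm in diameter, 68 mm above the desk, on the green housing (top 56 mm up, 58 mm wide), 30 mm behind the housing's front. Pressing it straight down its full 6 mm takes about 4 N; it frees the rod from about 3 mm on. It dips at every click as the rod is pulled out.
- gauge: The antenna slide's base, fixed to the desk: dark steel plate 90 x 450 x 10 mm. Origin on the desk, below the rod's axis, in the plane of the housing's front. The green housing runs 208 mm from there in +y with a brass connector at its end; rod and white-ticked scale run in -y; the end stop is 222 mm out. The rod's axis is 34 mm up.
- ant_switch (a joint): Angle (rad) of the antenna toggle: red-tipped chrome toggle in a red ring, at the end of the row nearest the box's brass connector. 0 = off (leaning to the low front of the box), 0.7 = fully on (over to the box's high back). It starts off, turns stiffly (about 2 N at the tip) and stays where it is left.
- ant_switch_tip (a point): Centre of the antenna toggle's red ball tip, 14 mm in diameter, on an 8 mm thick bat; 42 mm from its pivot. With the toggle off, the pivot lies 23 mm in +x (of the control box) and 35 mm lower; when fully on the tip has moved 28 mm in +x and 6 mm up, so push it over and a little upwards.
- control_box: Blue sloped control box, fixed, 165 x 220 mm; origin on the desk below its centre. Its top slopes 13 degrees, low at the front (-x, about 54 mm high), high at the back (+x, about 90 mm). Three toggles in a row along y: antenna toggle at y = -60 mm, the others at 0 and +60 mm. A brass connector on the -y side; two amber jewels behind the toggles.
- mid_switch (a joint): Angle (rad) of the middle, all-chrome toggle, 0 = off; leave alone.
- end_switch (a joint): Angle (rad) of the all-chrome toggle at the far end from the antenna toggle, 0 = off; leave alone.
- microphone: Blue bakelite desk microphone, round foot 100 mm across, 183 mm tall; origin under the foot. Bystander.
- mug: White mug, 80 mm across, 90 mm tall; origin under its base. Bystander.
- screw_jar: Glass jar with brass lid, 60 mm across, 75 mm tall; origin under its base. Bystander.
- screwdriver: Screwdriver lying on the desk in front of the slide; origin below its middle. Bystander.
- fuse_tin: Flat yellow tin, 60 x 85 x 25 mm; origin under its base. Bystander.
- coil_former: Orange tube standing on end, 44 mm across, 40 mm tall; origin under its base. Bystander.
- logbook: Grey cloth-bound book 150 x 210 x 20 mm; origin under its middle. Bystander.

How it is judged (in metres and radians):
On the way, in this order (a step that is already met when the one before it is completed fails the run):
1. the rod is fully run in (value of joint rod below 0.004 m), for 0.1 s.
2. the rod, let go, rests with its pointer over the red band (y of pointer in the frame of band_mid between -0.008 and 0.008 m and contact force between gauge and the fingers below 0.1 N and velocity of joint rod between -0.005 and 0.005 m/s), for 0.3 s.
3. the antenna toggle is fully on (value of joint ant_switch above 0.6 rad), for 0.1 s.
At the end, for the whole second after the job is handed in: The pointer rests within 8 mm of the middle of the red band (anywhere over the 16 mm band), the rod is still, and the antenna toggle is on (0.6 rad or more of 0.7) (y of pointer in the frame of band_mid between -0.008 and 0.008 m and velocity of joint rod between -0.005 and 0.005 m/s and value of joint ant_switch above 0.6 rad); the robot touches nothing.
It fails at once if the red band is shifted by more than 4 mm (distance of band_mid from where it was at the start of the episode above 0.004 m).
It fails at once if another toggle is moved by more than 0.3 rad (value of joint any of mid_switch, end_switch above 0.3 rad).
It fails at once if a bystander is moved by more than 30 mm (distance of any of microphone, mug, screw_jar, screwdriver, fuse_tin, coil_former, logbook from where it was at the start of the episode above 0.03 m).
It also fails if it takes over 64 s, if anything falls off the work surface, if the arm or the gripper's body presses on something with over 40 N, if the wrist force passes 120 N, or if a joint passes its speed limit or range.

## Working session

There is one attempt and no reset: what is moved stays moved. The work goes in short steps, Python scripts to look and compute and a shell command to move; the robot and the scene stay as the last step left them, time stands still between calls to the robot, and variables do not carry over. Pictures are saved under pics/ and viewed, and the job is handed in when it is done.

```bash
ls; mkdir -p pics; python3 - <<'E'
from station import r
import cv2,json,numpy as np
s=r.sense(); print(s['time_s'],s['tcp_pos'],s['ee_rot'],s['gripper_width'],r.grasp_offset)
d={}
for n in('side','top'):
    c=r.capture(n); cv2.imwrite(f'pics/{n}0.png',c['img'])
    print(n,c['fx'],c['cx'],c['cy'],np.round(c['R'],3).tolist(),c['t'])
    np.savez(f'{n}0.npz',**c)
E
```

```text
pics
0.0 [ 0.26076635 -0.56734346  0.22146584] [[-9.08718648e-01 -4.17408072e-01 -9.59020886e-04]
 [-4.17409169e-01  9.08716609e-01  1.92631934e-03]
 [ 6.74169646e-05  2.15078642e-03 -9.99997685e-01]] 0.9992235953373665 0.0187
side 409.6816766173139 276.37869693082007 209.71794187367928 [[-0.953, -0.301, -0.001], [-0.153, 0.486, -0.86], [0.26, -0.82, -0.51]] [0.53721756 0.2113449  1.09089281]
top 460.38914595958147 275.2426542356345 212.8274807164314 [[0.002, -1.0, -0.004], [-0.979, -0.002, -0.202], [0.202, 0.004, -0.979]] [-0.08302875  0.60003961  1.33752717]
```

View pics/side0.png

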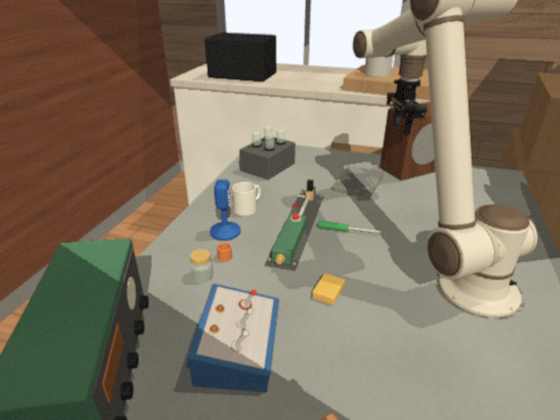

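View pics/top0.png

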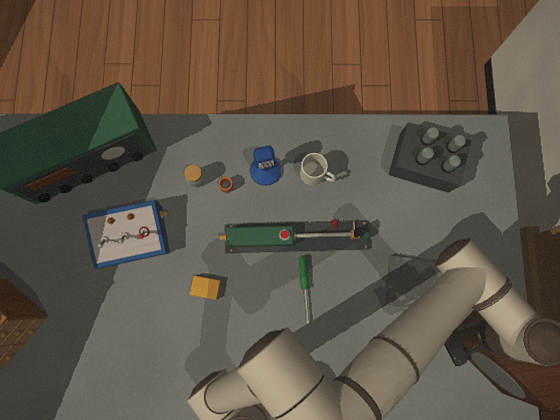

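The top view shows the slide at about columns 220-372, row 235, and the rod out to the right. The control box is around (125,233), with the red-tipped toggle near (143,233). I'll zoom in to measure.

```bash
python3 - <<'E'
import cv2,numpy as np
t=np.load('top0.npz')['img'];s=np.load('side0.npz')['img']
def z(im,x0,y0,w,h,k,n):
    cv2.imwrite(n,cv2.resize(im[y0:y0+h,x0:x0+w],None,fx=k,fy=k,interpolation=cv2.INTER_CUBIC))
z(t,215,205,165,60,4.8,'pics/t_slide.png')
z(t,75,190,100,85,7,'pics/t_box.png')
z(s,255,170,80,105,5.6,'pics/s_slide.png')
z(s,185,275,100,120,5,'pics/s_box.png')
E
```

```text
(no output)
```

View pics/t_slide.png

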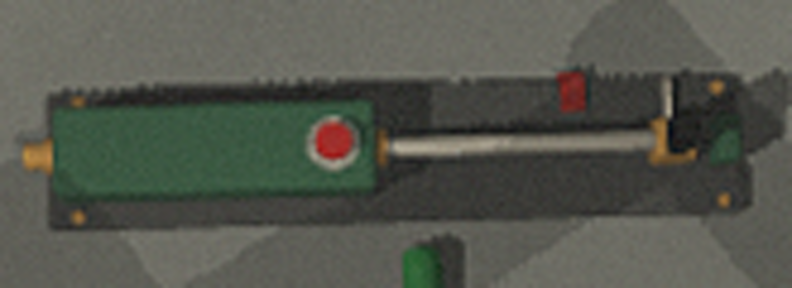

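View pics/t_box.png

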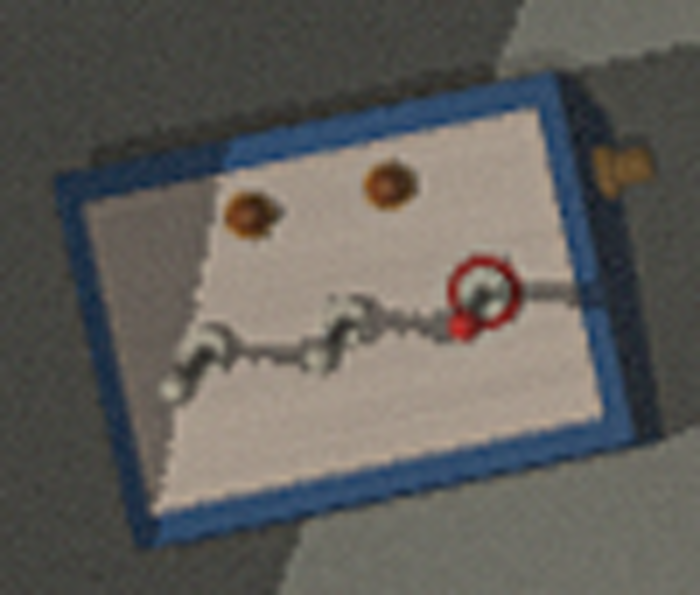

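View pics/s_slide.png

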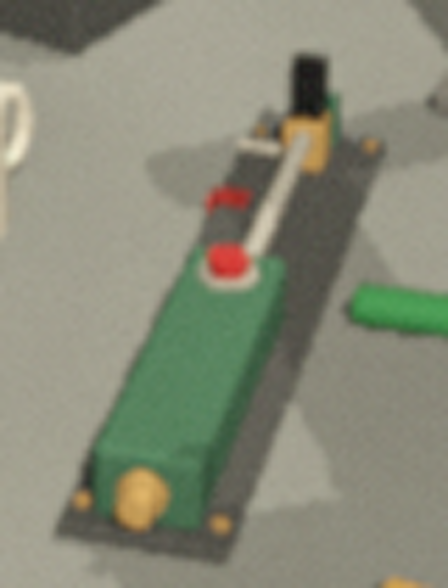

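View pics/s_box.png

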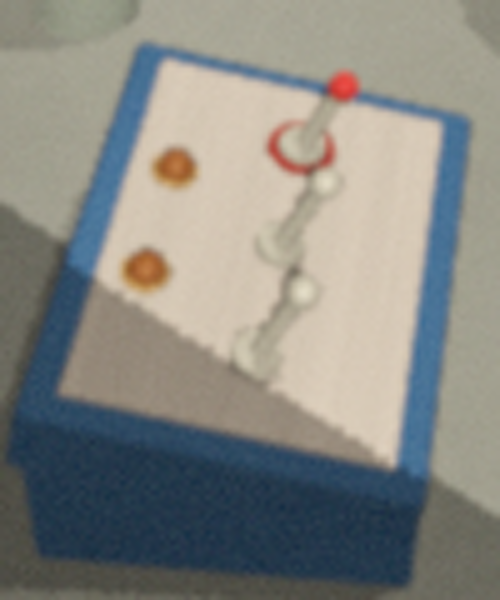

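```bash
cat > h.py <<'E'
import numpy as np, cv2
from scipy.optimize import least_squares
C={n:np.load(f'{n}0.npz') for n in('top','side')}
def proj(n,X):
    c=C[n];P=c['R']@np.asarray(X,float)+c['t'];return np.array([c['fx']*P[0]/P[2]+c['cx'],c['fy']*P[1]/P[2]+c['cy']])
def back(n,u,z):
    c=C[n];d=c['R'].T@np.array([(u[0]-c['cx'])/c['fx'],(u[1]-c['cy'])/c['fy'],1.]);o=-c['R'].T@c['t'];return o+d*(z-o[2])/d[2]
def tri(u,v):
    f=lambda X:np.r_[proj('top',X)-u,proj('side',X)-v]
    q=least_squares(f,[.5,0,.05]);return q.x,q.fun
def zc(X,Y,x0,y0,k): return np.array([(X+.5)/k-.5+x0,(Y+.5)/k-.5+y0])
ts=lambda X,Y:zc(X,Y,215,205,4.8); tb=lambda X,Y:zc(X,Y,75,190,7)
ss=lambda X,Y:zc(X,Y,255,170,5.6); sb=lambda X,Y:zc(X,Y,185,275,5)
E
python3 - <<'E'
from h import *
np.set_printoptions(precision=4,suppress=True)
b1=back('top',ts(333,141),.068);b2=back('side',ss(228,260),.068);print('button',b1,b2)
r1=back('top',ts(572,92),.014);r2=back('side',ss(229,199),.014);print('band',r1,r2)
p1=back('top',ts(668,78),.0175);p2=back('side',ss(240,146),.0175);print('ptip',p1,p2)
c1=back('top',ts(50,95),.01);c2=back('top',ts(740,75),.01);c3=back('top',ts(50,229),.01);c4=back('top',ts(748,212),.01)
print('corners',c1,c2,c3,c4)
for a,b in((c2,c1),(c4,c3)):
    d=b-a;print('len',np.hypot(*d[:2]),'yaw',np.degrees(np.arctan2(-d[0],d[1])))
m=(c1+c2+c3+c4)/4;print(m)
for n,f,l in(('top',ts,(23,155)),('side',ss,(140,497))): print('conn',back(n,f(*l),.034))
for n,f,l in(('top',ts,(660,138)),): print('tab/carriage',back(n,f(*l),.044))
print('tab',tri(ts(690,125),ss(310,80)))
print('switch tip',tri(tb(463,327),sb(344,87)))
print('ring',tri(tb(485,292),sb(301,147)))
print('mid tip',tri(tb(316,358),sb(325,183)));print('end tip',tri(tb(172,388),sb(301,291)))
print('jewels',tri(tb(388,185),sb(176,167)),tri(tb(250,214),sb(147,269)))
E
```

```text
button [ 0.5342 -0.1082  0.068 ] [ 0.5346 -0.1053  0.068 ]
band [ 0.5753 -0.2647  0.014 ] [ 0.5754 -0.2619  0.014 ]
ptip [ 0.584  -0.3269  0.0175] [ 0.5853 -0.3251  0.0175]
corners [0.5735 0.0758 0.01  ] [ 0.5875 -0.3753  0.01  ] [0.4856 0.0737 0.01  ] [ 0.4975 -0.3769  0.01  ]
len 0.4512938091217027 yaw 1.7834153364359824
len 0.45076015013920656 yaw 1.509138759989492
[ 0.536  -0.1507  0.01  ]
conn [0.5302 0.0893 0.034 ]
conn [0.5307 0.0737 0.034 ]
tab/carriage [ 0.5403 -0.3161  0.044 ]
tab (array([ 0.5434, -0.3309,  0.0698]), array([ 0.0474,  0.3301, -0.3912, -0.0793]))
switch tip (array([0.5198, 0.3075, 0.1129]), array([-0.0207, -0.1094,  0.0836,  0.0199]))
ring (array([0.5409, 0.3107, 0.0737]), array([-0.0158, -0.0806,  0.0611,  0.0149]))
mid tip (array([0.5064, 0.3669, 0.1143]), array([-0.0098, -0.052 ,  0.0376,  0.0089]))
end tip (array([0.4942, 0.4254, 0.1145]), array([-0.0342, -0.1825,  0.1242,  0.0294]))
jewels (array([0.5844, 0.3511, 0.086 ]), array([ 0.0203,  0.0892, -0.0658, -0.0177])) (array([0.5716, 0.4091, 0.0855]), array([ 0.0389,  0.1703, -0.1188, -0.032 ]))
```

```bash
cat > go.py <<'E'
import sys
from h import *
from station import r
s=r.sense();R=np.array(s['ee_rot']);p=np.array(s['tcp_pos'])
t=np.array([float(v) for v in sys.argv[1:4]]);yaw=float(sys.argv[4]) if len(sys.argv)>4 else None
d=R.T@(t-p)*10
print('time',round(s['time_s'],2),'tcp',p.round(4),'F',np.round(s['wrist_force'],1),'w',round(s['gripper_width'],3),'tooly',R[:,1].round(3),'z',R[:,2].round(3))
print('total shift frac',d.round(3))
if yaw is not None:
    a=np.radians(yaw);Y=np.array([np.cos(a),np.sin(a),0]);Z=np.array([0,0,-1.]);T=np.c_[np.cross(Y,Z),Y,Z]
    from scipy.spatial.transform import Rotation as Q
    print('turn frac',(Q.from_matrix(R.T@T).as_rotvec(degrees=True)/45).round(3))
E
python3 -m crank '[[1,[0,0,0],[0,0,0.17]],[1,[0,0,0],[0,0,0.17]],[1,[0,0,0],[0,0,0.17]],[1,[0,0,0],[0,0,0]]]'; python3 go.py 0.534 -0.107 0.09 91.7
```

```text
time_s: 0.5
tcp_pos: [0.2609, -0.5676, 0.222]
ee_rot: [[-1.0, -0.03, -0.001], [-0.03, 1.0, 0.001], [0.0, 0.001, -1.0]]
wrist_force: [-0.4, -0.6, 0.2]
gripper_width: 0.724
time 0.5 tcp [ 0.2609 -0.5676  0.222 ] F [-0.4 -0.6  0.2] w 0.724 tooly [-0.03   1.     0.001] z [-0.001  0.001 -1.   ]
total shift frac [-2.87   4.519  1.323]
turn frac [ 0.001 -0.001  0.001]
```

```bash
python3 -m crank '[[1,[-0.22,0.37,0],[0,0,0]],[1,[-0.24,0.37,0],[0,0,0]],[1,[-0.24,0.37,0],[0,0,0]],[1,[-0.24,0.37,0],[0,0,0]],[1,[-0.24,0.37,0],[0,0,0]],[1,[-0.24,0.37,0],[0,0,0]],[1,[-0.24,0.37,0],[0,0,0]],[1,[-0.24,0.37,0],[0,0,0]]]'; python3 go.py 0.534 -0.107 0.09 91.7
```

```text
time_s: 1.3
tcp_pos: [0.4424, -0.2646, 0.2226]
ee_rot: [[-0.999, -0.034, -0.0], [-0.034, 0.999, -0.0], [0.0, -0.0, -1.0]]
wrist_force: [0.3, -1.1, 0.8]
gripper_width: 0.035
time 1.3 tcp [ 0.4424 -0.2646  0.2226] F [ 0.3 -1.1  0.8] w 0.035 tooly [-0.034  0.999 -0.   ] z [-0. -0. -1.]
total shift frac [-0.968  1.544  1.326]
turn frac [-0.    -0.     0.005]
```

```bash
python3 -m crank '[[1,[-0.24,0.37,0.2],[0,0,0]],[1,[-0.24,0.37,0.2],[0,0,0]],[1,[-0.24,0.37,0.2],[0,0,0]],[1,[-0.15,0.3,0.2],[0,0,0]],[1,[0,0,0],[0,0,0]]]'; python3 go.py 0.534 -0.107 0.075 91.7
```

```text
time_s: 1.8
tcp_pos: [0.5243, -0.1195, 0.1394]
ee_rot: [[-0.999, -0.037, -0.006], [-0.037, 0.999, 0.0], [0.006, 0.001, -1.0]]
wrist_force: [-1.0, -0.6, -0.9]
gripper_width: 0.001
time 1.8 tcp [ 0.5243 -0.1195  0.1394] F [-1.  -0.6 -0.9] w 0.001 tooly [-0.037  0.999  0.001] z [-0.006  0.    -1.   ]
total shift frac [-0.105  0.121  0.643]
turn frac [ 0.001 -0.007  0.01 ]
```

```bash
python3 -m crank '[[1,[-0.1,0.12,0.2],[0,0,0]],[1,[0,0,0.2],[0,0,0]],[1,[0,0,0.12],[0,0,0]],[1,[0,0,0.0],[0,0,0]],[1,[0,0,0],[0,0,0]]]'; python3 go.py 0.534 -0.107 0.062 91.7
python3 - <<'E'
from station import r
import cv2
a=r.capture('top')['img'];b=r.capture('side')['img']
cv2.imwrite('pics/press.png',cv2.hconcat([cv2.resize(a[190:280,210:380],(680,360)),cv2.resize(b[160:280,250:340],(120,360))]))
cv2.imwrite('pics/press2.png',cv2.resize(b[160:280,250:340],None,fx=5,fy=5,interpolation=2))
E
```

```text
time_s: 2.3
tcp_pos: [0.5345, -0.1109, 0.0911]
ee_rot: [[-1.0, -0.031, 0.001], [-0.031, 1.0, -0.0], [-0.001, -0.0, -1.0]]
wrist_force: [1.1, 0.9, -0.1]
gripper_width: 0.005
time 2.3 tcp [ 0.5345 -0.1109  0.0911] F [ 1.1  0.9 -0.1] w 0.005 tooly [-0.031  1.    -0.   ] z [ 0.001 -0.    -1.   ]
total shift frac [0.004 0.04  0.291]
turn frac [-0.     0.001  0.001]
```

View pics/press2.png

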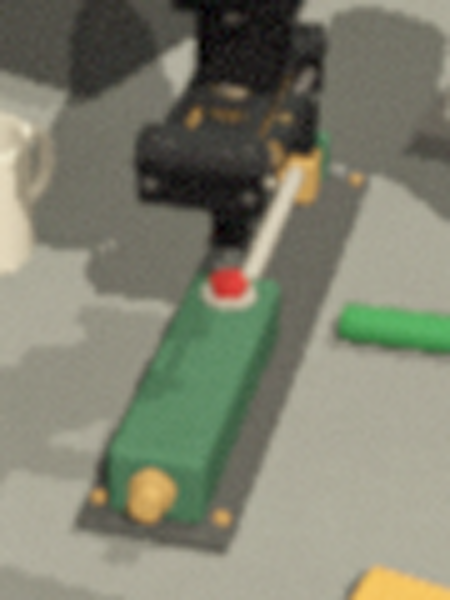

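The shut fingers are right above the red button (side crop around (228,270)). Now I'll press it.

```bash
python3 -m crank '[[1,[0,0.04,0.1],[0,0,0]],[1,[0,0,0.1],[0,0,0]],[1,[0,0,0.1],[0,0,0]],[1,[0,0,0],[0,0,0]],[1,[0,0,0],[0,0,0]],[1,[0,0,0],[0,0,0]],[1,[0,0,0],[0,0,0]],[1,[0,0,0],[0,0,0]]]'; python3 go.py 0.534 -0.107 0.062 91.7
python3 -m crank '[[1,[0,0,0],[0,0,0]],[1,[0,0,0],[0,0,0]],[1,[0,0,0],[0,0,0]],[1,[0,0,0],[0,0,0]],[1,[0,0,0],[0,0,0]],[1,[0,0,0],[0,0,0]],[1,[0,0,0],[0,0,0]],[1,[0,0,0],[0,0,0]]]'
python3 - <<'E'
from station import r
import cv2
b=r.capture('side')['img']
cv2.imwrite('pics/press3.png',cv2.resize(b[160:280,250:340],None,fx=5,fy=5,interpolation=2))
E
```

```text
time_s: 3.2
tcp_pos: [0.5348, -0.1061, 0.0622]
ee_rot: [[-0.999, -0.032, 0.001], [-0.032, 1.0, -0.0], [-0.001, -0.0, -1.0]]
wrist_force: [-4.1, 2.6, 14.1]
gripper_width: 0.006
time 3.2 tcp [ 0.5348 -0.1061  0.0622] F [-4.1  2.6 14.1] w 0.006 tooly [-0.032  1.    -0.   ] z [ 0.001 -0.    -1.   ]
total shift frac [ 0.008 -0.009  0.002]
turn frac [-0.     0.002  0.002]
time_s: 4.0
tcp_pos: [0.5348, -0.1061, 0.0622]
ee_rot: [[-1.0, -0.032, 0.001], [-0.032, 1.0, -0.0], [-0.001, -0.0, -1.0]]
wrist_force: [-3.5, 2.7, 14.6]
gripper_width: 0.002
```

View pics/press3.png

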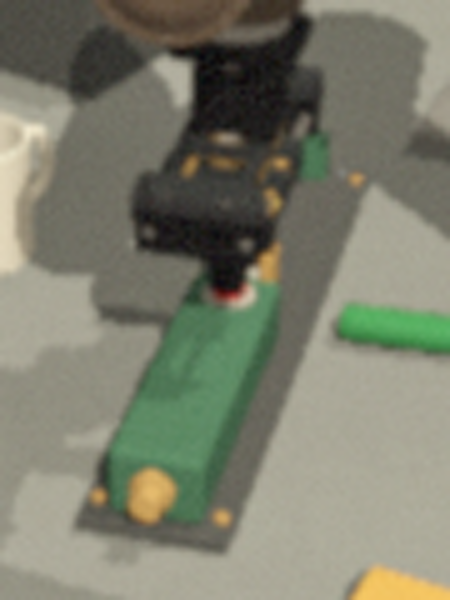

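The rod has run in: the end stop at (315,155) is clear of the carriage. Next I'll lift and move aside over the tab.

```bash
python3 -m crank '[[1,[0,0,0],[0,0,0]],[1,[0,0,0],[0,0,0]],[1,[0,0,-0.2],[0,0,0]],[0,[0,0,-0.4],[0,0,0]],[0,[0,0,-0.4],[0,0,0]],[0,[0.3,0,-0.2],[0,0,0]],[0,[0.4,0,0],[0,0,0]],[0,[0.4,0,0],[0,0,0]]]'
python3 -m crank '[[0,[0.4,0,0],[0,0,0]],[0,[0,0,0],[0,0,0]]]'
python3 - <<'E'
from station import r
import cv2,numpy as np
a=r.capture('top');b=r.capture('side')
np.savez('top1.npz',**a);np.savez('side1.npz',**b)
cv2.imwrite('pics/s1.png',cv2.resize(b['img'][160:280,250:340],None,fx=5,fy=5,interpolation=2))
cv2.imwrite('pics/t1.png',cv2.resize(a['img'][205:265,215:380],None,fx=4.8,fy=4.8,interpolation=2))
E
```

```text
time_s: 4.85
tcp_pos: [0.4231, -0.1096, 0.1802]
ee_rot: [[-1.0, -0.03, 0.0], [-0.03, 1.0, 0.0], [-0.0, 0.0, -1.0]]
wrist_force: [-0.9, -0.8, -0.3]
gripper_width: 0.374
time_s: 5.05
tcp_pos: [0.3787, -0.1111, 0.1794]
ee_rot: [[-1.0, -0.029, -0.004], [-0.029, 1.0, 0.001], [0.004, 0.001, -1.0]]
wrist_force: [-0.2, 0.3, 0.7]
gripper_width: 0.481
```

View pics/s1.png

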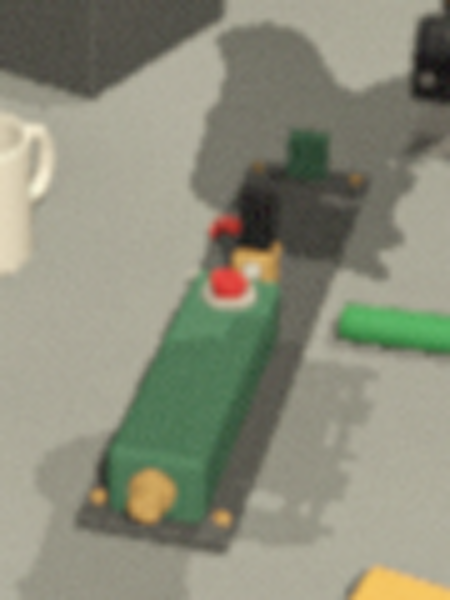

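View pics/t1.png

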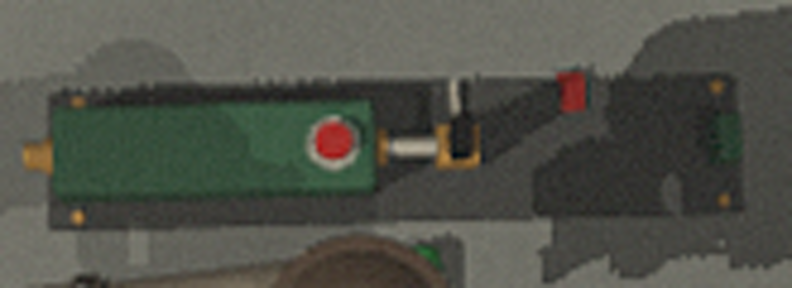

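```bash
python3 - <<'E'
from h import *
s1=lambda X,Y:zc(X,Y,250,160,5)
np.set_printoptions(precision=4,suppress=True)
Y=np.array([-.03,1,0])
p=back('top',ts(456,80),.0175);b=back('top',ts(572,92),.014)
print(p,b,'band travel',(p-b)@Y)
print('carriage',back('top',ts(458,146),.044))
print('tab',tri(ts(461,137),s1(259,216)), back('top',ts(461,137),.087))
for X in ([.5368,-.1868,.087],[.5368,-.1868,.065]):
  u=proj('top',X);print((u-[215,205]+.5)*4.8-.5)
E
python3 go.py 0.5365 -0.187 0.13 91.7
```

```text
[ 0.5825 -0.189   0.0175] [ 0.5753 -0.2647  0.014 ] band travel 0.07545959718679461
carriage [ 0.5349 -0.1878  0.044 ]
tab (array([ 0.5364, -0.1879,  0.0704]), array([ 0.0003,  0.0021, -0.0023, -0.0005])) [ 0.5338 -0.1866  0.087 ]
[461.1804 132.1282]
[458.654  137.8031]
time 5.15 tcp [ 0.3839 -0.111   0.1805] F [ 0.2 -0.2 -0.1] w 0.498 tooly [-0.031  1.    -0.   ] z [ 0.001 -0.    -1.   ]
total shift frac [-1.502 -0.806  0.506]
turn frac [-0.     0.001  0.001]
```

```bash
python3 -m crank '[[0,[-0.3,-0.2,0],[0,0,0]],[0,[-0.4,-0.2,0],[0,0,0]],[0,[-0.4,-0.2,0.1],[0,0,0]],[0,[-0.3,-0.15,0.2],[0,0,0]],[0,[-0.1,-0.06,0.2],[0,0,0]],[0,[0,0,0],[0,0,0]],[0,[0,0,0],[0,0,0]]]';python3 go.py 0.536 -0.1875 0.047 91.7
```

```text
time_s: 5.85
tcp_pos: [0.5368, -0.1875, 0.1294]
ee_rot: [[-1.0, -0.03, -0.002], [-0.03, 1.0, -0.0], [0.002, -0.0, -1.0]]
wrist_force: [-0.6, 0.3, 0.5]
gripper_width: 0.5
time 5.85 tcp [ 0.5368 -0.1875  0.1294] F [-0.6  0.3  0.5] w 0.5 tooly [-0.03  1.   -0.  ] z [-0.002 -0.    -1.   ]
total shift frac [ 0.006 -0.     0.824]
turn frac [-0.    -0.003  0.001]
```

```bash
python3 -m crank '[[0,[0,0,0.2],[0,0,0]],[0,[0,0,0.2],[0,0,0]],[0,[0,0,0.2],[0,0,0]],[0,[0,0,0.2],[0,0,0]],[0,[0,0,0],[0,0,0]],[0,[0,0,0],[0,0,0]]]';python3 go.py 0.536 -0.1875 0.047 91.7
python3 - <<'E'
from station import r
import cv2
b=r.capture('side')['img']
cv2.imwrite('pics/s2.png',cv2.resize(b[160:280,250:340],None,fx=5,fy=5,interpolation=2))
E
```

```text
time_s: 6.45
tcp_pos: [0.5373, -0.1872, 0.052]
ee_rot: [[-1.0, -0.031, 0.002], [-0.031, 1.0, -0.001], [-0.002, -0.001, -1.0]]
wrist_force: [0.2, -0.9, 0.7]
gripper_width: 0.504
time 6.45 tcp [ 0.5373 -0.1872  0.052 ] F [ 0.2 -0.9  0.7] w 0.504 tooly [-0.031  1.    -0.001] z [ 0.002 -0.001 -1.   ]
total shift frac [ 0.013 -0.002  0.05 ]
turn frac [-0.001  0.002  0.002]
```

View pics/s2.png

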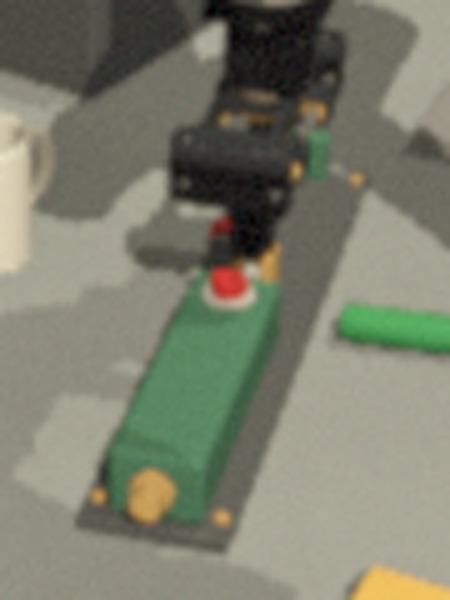

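The fingers straddle the tab. Now I'll close on it.

```bash
python3 -m crank '[[1,[0,0,0],[0,0,0]],[1,[0,0,0],[0,0,0]],[1,[0,0,0],[0,0,0]],[1,[0,0,0],[0,0,0]],[1,[0,0,0],[0,0,0]],[1,[0,0,0],[0,0,0]]]';python3 go.py 0.5373 -0.1875 0.052 91.7
```

```text
time_s: 7.1
tcp_pos: [0.5367, -0.1875, 0.0507]
ee_rot: [[-1.0, -0.03, 0.0], [-0.03, 1.0, -0.0], [-0.0, -0.0, -1.0]]
wrist_force: [-0.2, -0.7, 1.6]
gripper_width: 0.159
time 7.1 tcp [ 0.5367 -0.1875  0.0507] F [-0.2 -0.7  1.6] w 0.159 tooly [-0.03  1.   -0.  ] z [ 0. -0. -1.]
total shift frac [-0.006 -0.001 -0.013]
turn frac [-0.     0.     0.001]
```

```bash
python3 -m crank '[[1,[0,-0.1,0],[0,0,0]],[1,[0,-0.1,0],[0,0,0]],[1,[0,-0.1,0],[0,0,0]],[1,[0,-0.1,0],[0,0,0]],[1,[0,-0.1,0],[0,0,0]],[1,[0,-0.1,0],[0,0,0]],[1,[0,-0.1,0],[0,0,0]],[1,[0,0,0],[0,0,0]]]';python3 go.py 0.5391 -0.2665 0.052 91.7
```

```text
time_s: 7.9
tcp_pos: [0.5388, -0.257, 0.0507]
ee_rot: [[-1.0, -0.03, -0.0], [-0.03, 1.0, 0.001], [0.0, 0.001, -1.0]]
wrist_force: [-1.1, 4.7, 2.6]
gripper_width: 0.158
time 7.9 tcp [ 0.5388 -0.257   0.0507] F [-1.1  4.7  2.6] w 0.158 tooly [-0.03   1.     0.001] z [-0.     0.001 -1.   ]
total shift frac [-0.    -0.095 -0.013]
turn frac [ 0.001 -0.     0.   ]
```

```bash
python3 -m crank '[[1,[0,-0.05,0],[0,0,0]],[1,[0,-0.05,0],[0,0,0]],[1,[0,0,0],[0,0,0]],[1,[0,0,0],[0,0,0]]]';python3 go.py 0.5391 -0.2665 0.052 91.7
python3 - <<'E'
from station import r
import cv2
b=r.capture('side')['img']; a=r.capture('top')['img']
cv2.imwrite('pics/s3.png',cv2.resize(b[160:280,250:340],None,fx=5,fy=5,interpolation=2))
cv2.imwrite('pics/t3.png',cv2.resize(a[205:265,215:380],None,fx=4.8,fy=4.8,interpolation=2))
E
```

```text
time_s: 8.3
tcp_pos: [0.5391, -0.2664, 0.0507]
ee_rot: [[-1.0, -0.03, -0.0], [-0.03, 1.0, 0.001], [0.0, 0.001, -1.0]]
wrist_force: [-0.4, 5.4, 3.8]
gripper_width: 0.158
time 8.3 tcp [ 0.5391 -0.2664  0.0507] F [-0.4  5.4  3.8] w 0.158 tooly [-0.03   1.     0.001] z [-0.     0.001 -1.   ]
total shift frac [-0.    -0.001 -0.013]
turn frac [ 0.001 -0.     0.001]
```

View pics/s3.png

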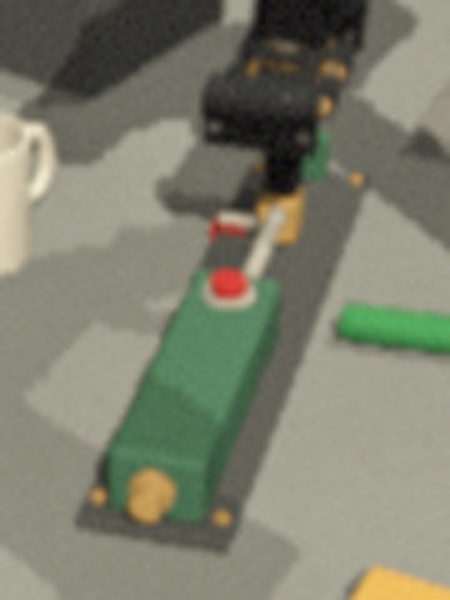

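View pics/t3.png

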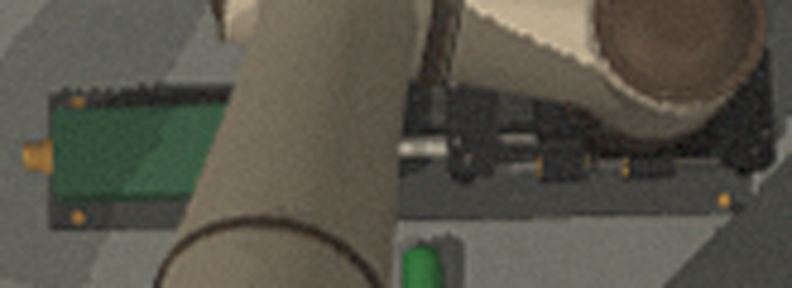

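The pointer lies just outward of the band's middle (white at (237,218), red at (228,230)), so one click back should centre it. I'll let go now.

```bash
python3 -m crank '[[0,[0,0,0],[0,0,0]],[0,[0,0,0],[0,0,0]],[0,[0,0,0],[0,0,0]],[0,[0,0,0],[0,0,0]],[0,[0,0,0],[0,0,0]],[0,[0,0,0],[0,0,0]],[0,[0,0,0],[0,0,0]]]';python3 -m crank '[[0,[0,0,-0.2],[0,0,0]],[0,[0,0,-0.3],[0,0,0]],[0,[0,0,-0.3],[0,0,0]],[0,[0,0,-0.4],[0,0,0]],[0,[0.4,0.2,0],[0,0,0]],[1,[0.4,0.2,0],[0,0,0]],[1,[0.4,0.2,0],[0,0,0]],[1,[0.4,0.2,0],[0,0,0]]]'
python3 - <<'E'
from station import r
import cv2
b=r.capture('side')['img']; a=r.capture('top')['img']
cv2.imwrite('pics/s4.png',cv2.resize(b[160:280,250:340],None,fx=5,fy=5,interpolation=2))
cv2.imwrite('pics/t4.png',cv2.resize(a[205:265,215:380],None,fx=4.8,fy=4.8,interpolation=2))
E
```

```text
time_s: 9.1
tcp_pos: [0.539, -0.2675, 0.0505]
ee_rot: [[-1.0, -0.03, -0.0], [-0.03, 1.0, -0.0], [0.0, -0.0, -1.0]]
wrist_force: [1.0, 0.8, -0.4]
gripper_width: 0.499
time_s: 9.9
tcp_pos: [0.375, -0.1917, 0.1705]
ee_rot: [[-1.0, -0.03, 0.0], [-0.03, 1.0, 0.0], [-0.0, 0.0, -1.0]]
wrist_force: [1.7, 0.6, 0.5]
gripper_width: 0.309
```

View pics/s4.png

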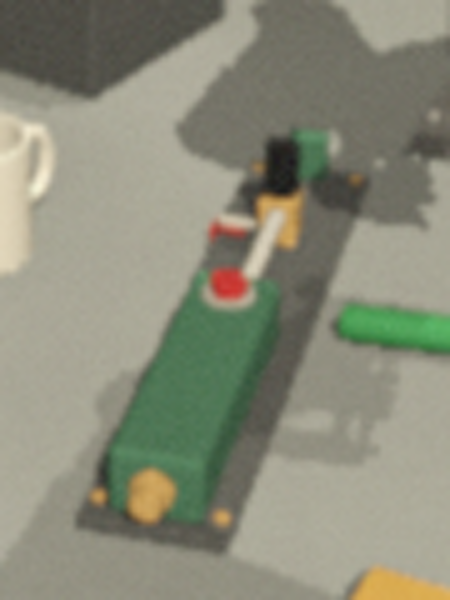

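View pics/t4.png

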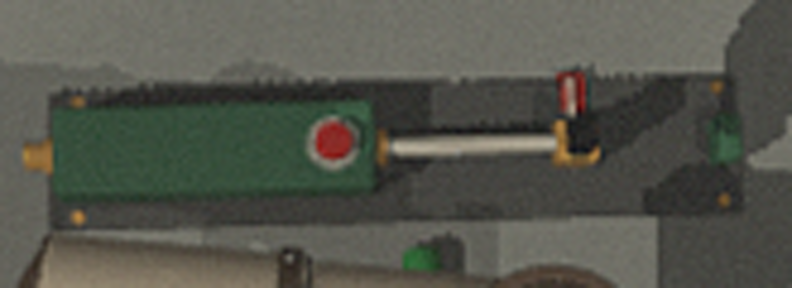

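The top view puts the pointer in the middle of the band (571 against 572 px). On to the toggle, starting in front of its tip.

```bash
python3 -m crank '[[1,[0,0,0],[0,0,-0.117]],[1,[0,0,0],[0,0,-0.117]],[1,[0,0,0],[0,0,0]]]';python3 go.py 0.471 0.297 0.17 102.2
```

```text
time_s: 10.3
tcp_pos: [0.3773, -0.1923, 0.1709]
ee_rot: [[-0.977, -0.212, 0.001], [-0.212, 0.977, -0.0], [-0.001, -0.0, -1.0]]
wrist_force: [0.8, 0.9, 0.4]
gripper_width: 0.018
time 10.3 tcp [ 0.3773 -0.1923  0.1709] F [0.8 0.9 0.4] w 0.018 tooly [-0.212  0.977 -0.   ] z [ 0.001 -0.    -1.   ]
total shift frac [-1.955  4.583  0.009]
turn frac [-0.001  0.001  0.001]
```

```bash
python3 -m crank '[[1,[-0.15,0.35,0],[0,0,0]],[1,[-0.15,0.35,0],[0,0,0]],[1,[-0.15,0.35,0],[0,0,0]],[1,[-0.15,0.35,0],[0,0,0]],[1,[-0.15,0.35,0],[0,0,0]],[1,[-0.15,0.35,0],[0,0,0]],[1,[-0.15,0.35,0],[0,0,0]],[1,[0,0,0],[0,0,0]]]';python3 go.py 0.471 0.297 0.17 102.2
```

```text
time_s: 11.1
tcp_pos: [0.4291, 0.0731, 0.1708]
ee_rot: [[-0.977, -0.215, 0.002], [-0.215, 0.977, 0.001], [-0.002, 0.0, -1.0]]
wrist_force: [-0.8, 0.0, 0.5]
gripper_width: 0.006
time 11.1 tcp [0.4291 0.0731 0.1708] F [-0.8  0.   0.5] w 0.006 tooly [-0.215  0.977  0.   ] z [ 0.002  0.001 -1.   ]
total shift frac [-0.89   2.097  0.011]
turn frac [0.    0.003 0.005]
```

```bash
python3 -m crank '[[1,[-0.15,0.35,0],[0,0,0]],[1,[-0.15,0.35,0],[0,0,0]],[1,[-0.15,0.35,0],[0,0,0]],[1,[-0.15,0.35,0],[0,0,0]],[1,[-0.15,0.35,0],[0,0,0]],[1,[-0.13,0.34,0],[0,0,0]],[1,[0,0,0],[0,0,0]],[1,[0,0,0],[0,0,0]]]';python3 go.py 0.471 0.297 0.098 102.2
```

```text
time_s: 11.9
tcp_pos: [0.4688, 0.2924, 0.1698]
ee_rot: [[-0.977, -0.212, -0.001], [-0.212, 0.977, -0.001], [0.002, -0.001, -1.0]]
wrist_force: [-0.0, -0.8, -0.3]
gripper_width: 0.001
time 11.9 tcp [0.4688 0.2924 0.1698] F [-0.  -0.8 -0.3] w 0.001 tooly [-0.212  0.977 -0.001] z [-0.001 -0.001 -1.   ]
total shift frac [-0.032  0.041  0.718]
turn frac [-0.001 -0.002  0.   ]
```

```bash
python3 -m crank '[[1,[-0.03,0.04,0.2],[0,0,0]],[1,[0,0,0.2],[0,0,0]],[1,[0,0,0.2],[0,0,0]],[1,[0,0,0.12],[0,0,0]],[1,[0,0,0],[0,0,0]],[1,[0,0,0],[0,0,0]]]';python3 go.py 0.531 0.310 0.098 102.2
python3 - <<'E'
from station import r
import cv2
b=r.capture('side')['img']; a=r.capture('top')['img']
cv2.imwrite('pics/s5.png',cv2.resize(b[265:395,175:295],None,fx=4,fy=4,interpolation=2))
cv2.imwrite('pics/t5.png',cv2.resize(a[190:275,75:175],None,fx=6,fy=6,interpolation=2))
E
```

```text
time_s: 12.5
tcp_pos: [0.4714, 0.2966, 0.0991]
ee_rot: [[-0.977, -0.212, 0.001], [-0.212, 0.977, 0.0], [-0.001, 0.0, -1.0]]
wrist_force: [0.4, 0.1, -0.3]
gripper_width: 0.003
time 12.5 tcp [0.4714 0.2966 0.0991] F [ 0.4  0.1 -0.3] w 0.003 tooly [-0.212  0.977  0.   ] z [ 0.001  0.    -1.   ]
total shift frac [-0.611  0.005  0.012]
turn frac [0.    0.001 0.   ]
```

View pics/s5.png

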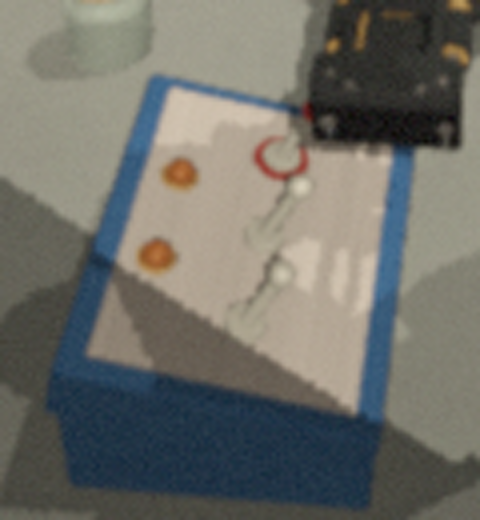

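View pics/t5.png

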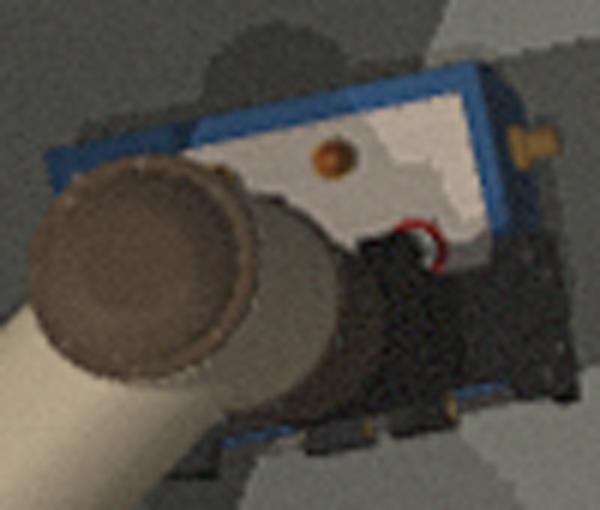

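```bash
python3 -m crank '[[1,[-0.1,0,0],[0,0,0]],[1,[-0.1,0,0],[0,0,0]],[1,[-0.1,0,0],[0,0,0]],[1,[-0.1,0,0],[0,0,0]],[1,[-0.08,0,0],[0,0,0]],[1,[-0.06,0,0],[0,0,0]],[1,[0,0,0],[0,0,0]]]';python3 go.py 0.531 0.310 0.098 102.2
python3 - <<'E'
from station import r
import cv2
b=r.capture('side')['img']
cv2.imwrite('pics/s6.png',cv2.resize(b[265:395,175:295],None,fx=4,fy=4,interpolation=2))
E
```

```text
time_s: 13.3
tcp_pos: [0.5248, 0.3087, 0.0983]
ee_rot: [[-0.977, -0.212, 0.001], [-0.212, 0.977, 0.0], [-0.001, 0.0, -1.0]]
wrist_force: [0.3, 0.5, -0.1]
gripper_width: 0.004
time 13.3 tcp [0.5248 0.3087 0.0983] F [ 0.3  0.5 -0.1] w 0.004 tooly [-0.212  0.977  0.   ] z [ 0.001  0.    -1.   ]
total shift frac [-0.063 -0.001  0.003]
turn frac [0.    0.001 0.001]
```

View pics/s6.png

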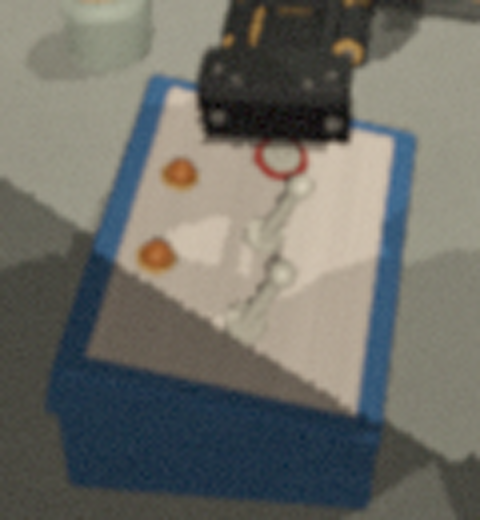

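```bash
python3 -m crank '[[1,[-0.03,0,0],[0,0,0]],[1,[-0.03,0,0],[0,0,0]],[1,[-0.03,0,0],[0,0,0]],[1,[0,0,0],[0,0,0]],[1,[0,0,0],[0,0,0]]]';python3 go.py 0.531 0.310 0.098 102.2
```

```text
time_s: 13.85
tcp_pos: [0.5294, 0.3094, 0.0983]
ee_rot: [[-0.977, -0.212, -0.006], [-0.212, 0.977, -0.003], [0.007, -0.002, -1.0]]
wrist_force: [-9.6, -0.5, 5.3]
gripper_width: 0.007
time 13.85 tcp [0.5294 0.3094 0.0983] F [-9.6 -0.5  5.3] w 0.007 tooly [-0.212  0.977 -0.002] z [-0.006 -0.003 -1.   ]
total shift frac [-0.017  0.003  0.003]
turn frac [-0.002 -0.008  0.001]
```

About 10 N at the expected end position, so it's at the stop. Backing off and checking.

```bash
python3 -m crank '[[1,[0.2,0,0],[0,0,0]],[1,[0.3,0,0],[0,0,0]],[1,[0.3,-0.1,-0.1],[0,0,0]],[1,[0.2,-0.3,-0.3],[0,0,0]],[1,[0,-0.4,-0.3],[0,0,0]],[1,[0,-0.4,0],[0,0,0]],[1,[0,-0.4,0],[0,0,0]],[1,[0,0,0],[0,0,0]]]'
python3 - <<'E'
from station import r
import cv2,numpy as np
b=r.capture('side')['img']; a=r.capture('top')['img']
cv2.imwrite('pics/s7.png',b); cv2.imwrite('pics/t7.png',a)
z=lambda im,x,y,w,h,k:cv2.resize(im[y:y+h,x:x+w],None,fx=k,fy=k,interpolation=2)
cv2.imwrite('pics/s7b.png',z(b,185,275,100,120,5)); cv2.imwrite('pics/t7b.png',z(a,75,190,100,85,7)); cv2.imwrite('pics/t7s.png',z(a,215,205,165,60,4.8))
E
```

```text
time_s: 14.65
tcp_pos: [0.4692, 0.1296, 0.1692]
ee_rot: [[-0.978, -0.208, 0.001], [-0.208, 0.978, 0.0], [-0.001, 0.0, -1.0]]
wrist_force: [-0.0, 1.4, -0.6]
gripper_width: -0.001
```

View pics/s7b.png

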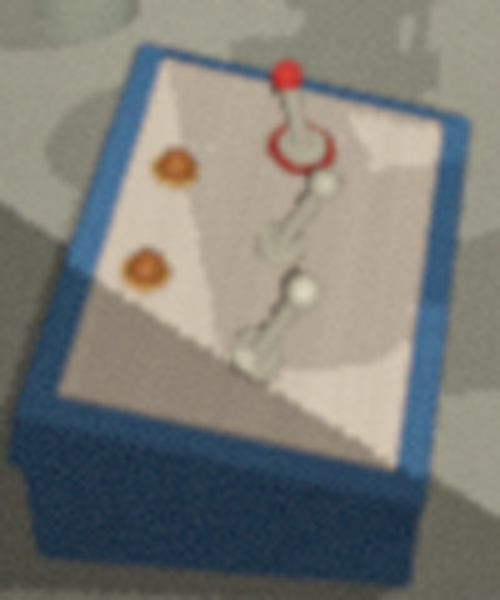

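View pics/t7b.png

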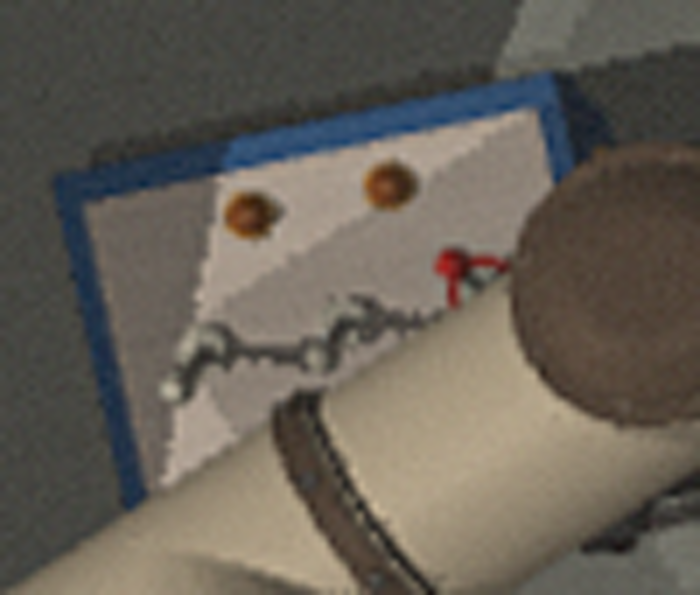

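View pics/t7.png

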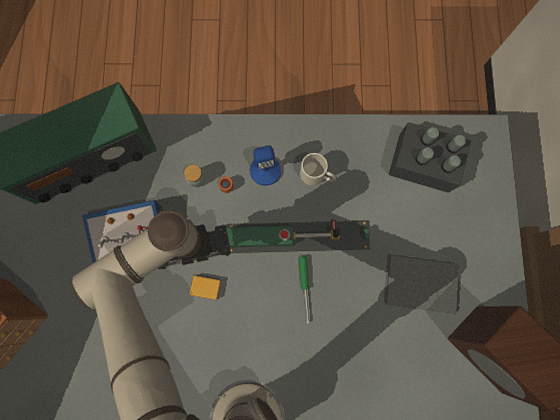

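View pics/s7.png

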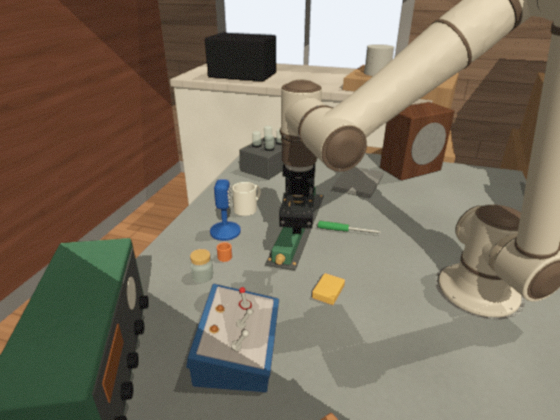

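```bash
python3 - <<'E'
from h import *
X,f=tri(tb(452,263),sb(287,75));print(X,f)
a=np.radians(12.2);B=np.array([np.cos(a),np.sin(a),0]);d=X-[.5198,.3075,.1129];print('dx',d@B,'dz',d[2])
h=d@B-.023;print('angle gained',np.arctan2(.023,.035)+np.arctan2(h,d[2]+.035))
E
```

```text
[0.54543428 0.31223736 0.11723405] [ 0.01353718  0.06607342 -0.05049602 -0.0126609 ]
dx 0.026056470024059763 dz 0.004334049075971347
angle gained 0.6589298002882614
```

View pics/t7s.png

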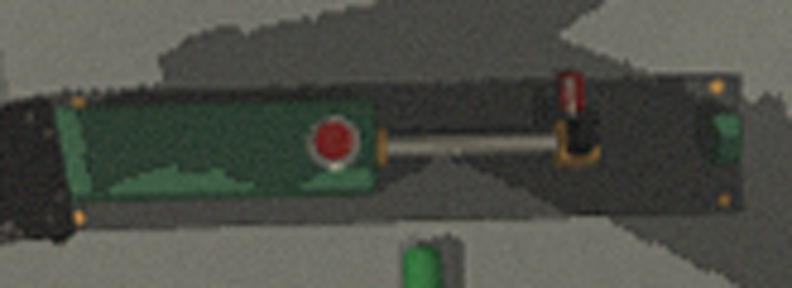

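The tip triangulates to about 0.66 rad, above the 0.6 limit but only just. I'll push once more, slightly higher and a little further, to be sure.

```bash
python3 -m crank '[[1,[0,0.4,0],[0,0,0]],[1,[0,0.4,0],[0,0,0]],[1,[0,0.4,0],[0,0,0]],[1,[0,0.3,0.1],[0,0,0]],[1,[0,0.2,0.2],[0,0,0]],[1,[0,0,0.2],[0,0,0]],[1,[0,0,0],[0,0,0]],[1,[0,0,0],[0,0,0]]]'; python3 go.py 0.535 0.311 0.104 102.2
```

```text
time_s: 15.55
tcp_pos: [0.4326, 0.2997, 0.1186]
ee_rot: [[-0.977, -0.214, 0.0], [-0.214, 0.977, -0.001], [0.0, -0.001, -1.0]]
wrist_force: [-0.4, -0.3, 0.5]
gripper_width: 0.008
time 15.55 tcp [0.4326 0.2997 0.1186] F [-0.4 -0.3  0.5] w 0.008 tooly [-0.214  0.977 -0.001] z [ 0.    -0.001 -1.   ]
total shift frac [-1.025 -0.109  0.146]
turn frac [-0.001 -0.     0.004]
```

```bash
python3 -m crank '[[1,[-0.1,-0.1,0.14],[0,0,0]],[1,[-0.25,0,0],[0,0,0]],[1,[-0.25,0,0],[0,0,0]],[1,[-0.2,0,0],[0,0,0]],[1,[-0.12,0,0],[0,0,0]],[1,[-0.06,0,0],[0,0,0]],[1,[0,0,0],[0,0,0]],[1,[0,0,0],[0,0,0]]]'; python3 go.py 0.535 0.311 0.104 102.2
```

```text
time_s: 16.35
tcp_pos: [0.5292, 0.3087, 0.1042]
ee_rot: [[-0.977, -0.212, -0.003], [-0.212, 0.977, -0.002], [0.003, -0.001, -1.0]]
wrist_force: [-3.3, -1.7, 0.5]
gripper_width: 0.006
time 16.35 tcp [0.5292 0.3087 0.1042] F [-3.3 -1.7  0.5] w 0.006 tooly [-0.212  0.977 -0.001] z [-0.003 -0.002 -1.   ]
total shift frac [-0.061  0.01   0.002]
turn frac [-0.002 -0.004  0.001]
```

```bash
python3 -m crank '[[1,[-0.03,0,0],[0,0,0]],[1,[-0.03,0,0],[0,0,0]],[1,[0,0,0],[0,0,0]],[1,[0,0,0],[0,0,0]]]'; python3 go.py 0.535 0.311 0.104 102.2
```

```text
time_s: 16.75
tcp_pos: [0.5299, 0.3085, 0.1041]
ee_rot: [[-0.977, -0.212, -0.013], [-0.212, 0.977, -0.007], [0.014, -0.004, -1.0]]
wrist_force: [-17.5, -1.9, 9.6]
gripper_width: 0.005
time 16.75 tcp [0.5299 0.3085 0.1041] F [-17.5  -1.9   9.6] w 0.005 tooly [-0.212  0.977 -0.004] z [-0.013 -0.007 -1.   ]
total shift frac [-0.055  0.014 -0.   ]
turn frac [-0.005 -0.018  0.001]
```

A rigid stop: 17.5 N with no further travel. Back off along the same path, then a final check.

```bash
python3 -m crank '[[1,[0.2,0,0],[0,0,0]],[1,[0.3,0,0],[0,0,0]],[1,[0.3,0,-0.1],[0,0,0]],[1,[0.3,-0.1,-0.3],[0,0,0]],[1,[0.1,-0.3,-0.3],[0,0,0]],[1,[0,-0.2,0],[0,0,0]],[1,[0,0,0],[0,0,0]],[1,[0,0,0],[0,0,0]]]'
python3 - <<'E'
from station import r
import cv2,numpy as np
b=r.capture('side')['img']; a=r.capture('top')['img']
z=lambda im,x,y,w,h,k:cv2.resize(im[y:y+h,x:x+w],None,fx=k,fy=k,interpolation=2)
cv2.imwrite('pics/t8s.png',z(a,215,205,165,60,4.8));cv2.imwrite('pics/s8b.png',z(b,185,275,100,120,5));cv2.imwrite('pics/t8.png',a)
s=r.sense();print(s['wrist_force'],np.abs(s['joint_velocities']).max())
E
```

```text
time_s: 17.55
tcp_pos: [0.4322, 0.2271, 0.1749]
ee_rot: [[-0.977, -0.212, 0.001], [-0.212, 0.977, 0.001], [-0.002, 0.001, -1.0]]
wrist_force: [-0.2, 0.7, 0.4]
gripper_width: 0.003
[-0.32192202  0.31739702  0.38615238] 0.5913053476701604
```

View pics/t8s.png

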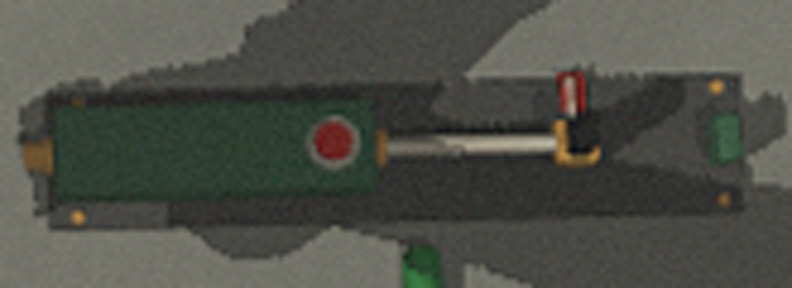

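View pics/s8b.png

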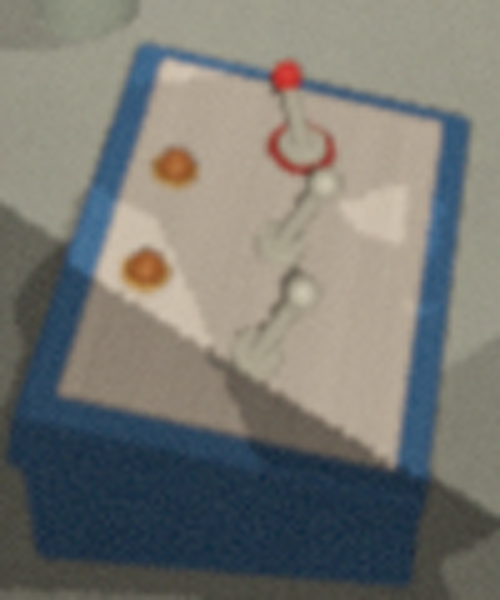

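The pointer sits on the band's middle (571, 92). The red-tipped toggle is over at its stop, with its tip at (287,75). The other toggles haven't moved, and the arm is clear.

```bash
python3 -c "
from station import r
print(r.finish_job())"
```

```text
the job is handed in; nothing more can be done
None
```

I handed the job in at about 17.7 s of the 64 s allowed; no verdict was reported, so these are my own checks.

- **Rod:** I held the release button down until the rod had run fully in. I then pulled it by its tab to about 79 mm and let go. The pointer came to rest on the middle of the red band, about 1 zoomed pixel off (well under 1 mm) in the top view. It was still there in the last picture.
- **Antenna toggle:** I pushed it over with shut fingers. The cameras gave about 0.66 rad after the first push, above the 0.6 needed but short of the nominal 0.7. I put the gap down to measurement error. A second push met a rigid stop (17.5 N, no further travel) and the tip had not moved in the picture.
- **Everything else:** The red band and the other two toggles looked unmoved in the final crops. The bystanders looked in place by eye in the full pictures taken after the first push; I did not measure them or view them again. The arm was clear of everything, with no contact force at the wrist.

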